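# Draw a vial from its light stand and set it on the hot plate

### The arm

A 7-joint arm with a two-finger parallel gripper is mounted at the origin on a cart in front of the work surface, level with it; the furniture and walls round the work are solid. World frame = base frame: x ahead of the robot, y to its left, z up, the work surface at z = 0. Lengths are in m, angles in rad, forces in N, time in s.
With the tool pointing down it reaches from about 0.4 to 0.85 m from the base axis. Payload 10.4 kg.
Tool frame: the origin (TCP) lies midway between the tips of the shut fingers; the grasp point (between the pads) lies 19 mm behind it (tcp_to_grasp is the distance from the TCP to the grasp point, in m); z points along the fingers, y is the line along which they close (so a half turn about z gives the same grasp; the last joint's range is limited). The gripper opens to 85 mm and grips with 20 to 120 N. Pads are 22 mm wide; open, the fingers measure 114 mm over their backs; the gripper's body (76 mm by 85 mm) begins 54 mm behind the grasp point. The pads swing forward as they close: fully open they stand 13 mm farther back than shut.
Start: joints at [-1.258, 0.332, -0.065, 1.46, 0.022, 1.35, -0.088], TCP at [0.206, 0.59, 0.231] pointing down, gripper open.
Joint ranges: [-2.6, 2.6], [-0.5, 2.12], [-1.47, 1.34], [0.16, 2.42], [-1.27, 4.41], [0.06, 2.06], [-2.6, 2.6]. Speed limits (rad/s): [2.22, 2.22, 2.79, 2.79, 3.14, 3.14, 3.14].

### API

Orientations are given as a unit quaternion [w, x, y, z].
In Python, from station import * gives the robot as it stands. The module is installed in compiled form; this text tells all that it offers.
- The arm moves only by the tool jog_arm, never from a script. Its argument "steps" is text: rows parted by semicolons, each of 7 numbers parted by spaces: the shift along the tool's x, y, z in m, then the turn, a rotation vector about the tool's x, y, z in rad, then the opening, from 0 (shut) to 1 (fully open). In form: dx dy dz ax ay az jaw; .... A call has 1 to 20 rows; each row is the pose to reach, as a shift and turn from the pose commanded when the call began, along the tool's axes at that moment; what a row does not reach only later rows make up. A row lasts 1/10 s, in which the tool goes at most 50 mm and 8.59 degrees, less where a joint would pass 70% of its speed; a pose out of reach is approached as far as the arm can. A call with a gripper value outside its range is refused whole. The fingers move at their own pace and stop on an object; "grip_force" is the grip in N (left out, the last holds). Time passes only in rows, so rows that repeat a pose let the fingers close. It gives the time, the measured TCP pose, the force, the opening and the grip force at its end, in the units of the state.
- sense(): the state, without advancing time (a new reading comes with each control period).
- camera(name): name is "scene" or "top"; returns a dict with "color" (420x560x3 uint8, red, green, blue), "mtx" (3x3 intrinsics, pixels), "world_from_camera" (4x4, takes a point from camera to world coordinates). Camera axes: x right, y down, z forward; pixel columns grow to the right and rows downward; lengths in m; the calibration is good to about 2 mm. A picture is of the moment at which its call begins. There is no depth.
- hand_in(): hands the job in; it is judged then, once.
Trained networks look in a picture, given as the dict that the camera call returned (one of the last four; its "shot" number tells which), for a name from the list of things; names that differ only in an ending like _2 or _b are one class to them, and where a whole thing is asked for, a point or a joint stands for the part that bears it (a point fixed in the world has none). Each returns a list of dicts, best first, with "conf" (0 to 1); they miss things now and then, are a little off and sometimes report something else, mostly with a low value. They report only what shows in the picture. A call takes as long as a camera call. They do not tell look-alikes from the thing itself.
- look_for(name, picture): "position" ([x, y, z] in m, in world coordinates, good to about 4 mm: the middle of the surface that is visible of it).
- place_of(name, picture): "position" ([x, y, z] in m, in world coordinates, good to about 4 mm: a listed point, or the origin of a listed thing).
The state is a dict: "time": time; "q": joint angles; "dq": joint speeds; "effort": joint torques, N m; "tool_pos": TCP position; "ee_rot": TCP orientation; "wrist_force": force on the tool from outside, world axes, zero at the start; "moment": the same for the moment, N m; "opening": finger opening in m; "grip_force": force on a finger pad.
Only numpy, scipy, OpenCV 4.12 (cv2) and the standard library are available. Lean on these libraries where they do the work, as an engineer would, in place of code of your own. Each camera call takes 0.05 s, during which the arm holds its last target. There are 200 camera calls.

### The job

Take the larger of the two vials that sit in the small white pedestal stands, drawing it straight up so that its light stand does not tip, and set it down gently, upright, in the middle of the hot plate's top. Leave both stands standing where they are.

Things in the scene. Friction and masses are not known exactly. Their poses are not given: they have to be found in the camera images.
- vial: the larger vial: glass with a black screw cap, 23 mm across the body, 51 mm tall (cap: top 10 mm, 19 mm across), about 30 g. It stands upright and loose in the cup of vial_stand; the upper 29 mm stick out above the rim. Origin: centre of its underside; z along its axis, towards the cap. Two more vials of its size stand on the bare worktop as bystanders and are not meant.
- vial_stand: white plastic pedestal stand that holds the larger vial, light (about 30 g), standing free on the worktop: round foot 52 mm across, thin stem, open cup 34 mm across outside. Rim 62 mm above the worktop, cup floor at 40 mm (22 mm deep), bore 26 mm across. Origin: centre of the foot's underside; z up. It tips easily if the vial is pulled sideways.
- small_stand: an identical-looking stand with a narrower bore, holding a smaller vial (15 mm across, 33 mm tall, of which 20 mm stick out): a bystander that stays where it is. Either stand may be left or right of the hot plate. Origin: centre of the foot's underside; z up.
- plate_center (a point): middle of the hot plate's flat top, on its surface, 100 mm above the worktop. The hot plate is fixed and cold; its white top is level and 150 by 150 mm, its housing 220 mm deep (x) and 170 mm wide (y), two dials on the front. Axes as the hot plate's: x away from the dials, z up.
Mind the look-alikes: they are no part of the job. Leave any brown or red look-alike of the vial_stand alone.

How it is judged:
On the way:
1. the larger vial is drawn up clear of its stand's rim while the stand stays upright (z of vial in the frame of vial_stand above 0.068 m and angle between vial_stand's own z axis and vertical below 0.17 rad), for 0.1 s.
At the end, for the whole second after the job is handed in: The larger vial stands released, upright within 10 degrees and at rest on the hot plate's top, its axis within 30 mm of the middle; both stands stand upright (within 6 degrees) within 30 mm of where they were (horizontal distance between vial and plate_center below 0.03 m and z of vial in the frame of plate_center between -0.006 and 0.006 m and angle between vial's own z axis and vertical below 0.17 rad and linear speed of vial below 0.02 m/s and contact force between the fingers and vial below 0.05 N and angle between each of vial_stand, small_stand's own z axis and vertical below 0.1 rad and distance of each of vial_stand, small_stand from where it was at the start of the episode below 0.03 m); the robot touches nothing.
It fails at once if a stand tips by more than 15 degrees (angle between any of vial_stand, small_stand's own z axis and vertical above 0.26 rad).
It fails at once if the vial is dropped (falls freely by more than about 15 mm) (contact force between the fingers and vial below 0.01 N and linear speed of vial above 0.55 m/s).
It also fails if it takes over 42 s, if anything falls off the work surface, if the arm or the gripper's body presses on something with over 40 N, if the wrist force passes 120 N, or if a joint passes its speed limit or range.

## Working session

There is one attempt and no reset: what is moved stays moved. The work goes in short steps, Python scripts to look and compute and a tool call to move; the robot and the scene stay as the last step left them, time stands still between calls to the robot, and variables do not carry over. Pictures are saved under pics/ and viewed, at most 10 in all, crops included, and the job is handed in when it is done.

Besides the shell and the picture viewer there is one more tool, called as name(argument=value, ...) on one line, values as JSON. jog_arm: Moves the arm, as the interface text tells. Its arguments: {"type":"object","properties":{"steps":{"type":"string"},"grip_force":{"type":"number"}},"required":["steps"]}

```bash
mkdir -p pics
python3 - <<'E'
from station import *
import cv2, numpy as np
s=sense();print(s['time'],s['tool_pos'],s['ee_rot'],s['opening'])
for n in('scene','top'):
    p=camera(n);cv2.imwrite(f'pics/{n}0.png',p['color'][:,:,::-1]);np.savez(f'pics/{n}0.npz',m=p['mtx'],T=p['world_from_camera'])
    for t in('vial','vial_stand','small_stand','plate_center'):
        for d in place_of(t,p): print(n,t,np.round(d['position'],3),round(d['conf'],2),np.round((lambda c:(p['mtx']@c)[:2]/c[2])((np.linalg.inv(p['world_from_camera'])@np.r_[d['position'],1])[:3])))
E
```

```text
0.0 [0.20581289 0.58972394 0.23050407] [-9.52471961e-05  1.67097590e-01  9.85940092e-01 -7.21845595e-04] 0.08540954422807269
scene vial [ 0.454 -0.216  0.043] 0.48 [280. 196.]
scene vial_stand [ 0.48  -0.408  0.002] 0.79 [291. 164.]
scene vial_stand [ 0.262 -0.423  0.001] 0.59 [352. 176.]
scene vial_stand [ 0.48  -0.317  0.004] 0.52 [282. 181.]
scene vial_stand [ 0.452 -0.216  0.008] 0.47 [280. 203.]
scene small_stand [0.439 0.253 0.001] 0.75 [228. 324.]
top vial [ 0.455 -0.217  0.041] 0.38 [329. 194.]
top vial_stand [ 0.483 -0.403 -0.005] 0.86 [398. 183.]
top vial_stand [ 0.478 -0.315  0.   ] 0.63 [365. 186.]
top vial_stand [ 0.459 -0.216  0.   ] 0.5 [328. 194.]
top small_stand [0.438 0.255 0.002] 0.64 [149. 207.]
top plate_center [0.441 0.256 0.001] 0.59 [149. 205.]
```

View pics/scene0.png

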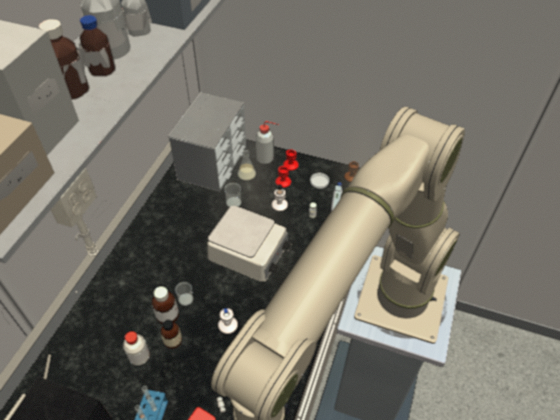

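View pics/top0.png

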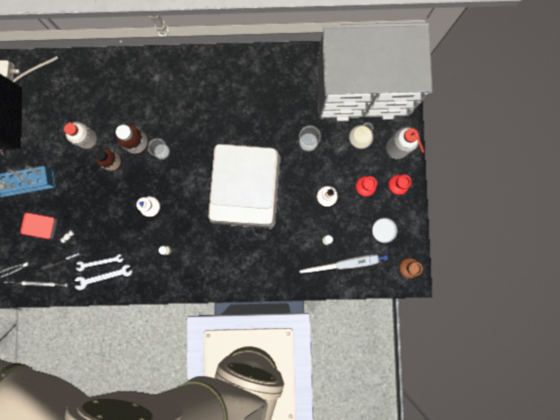

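The top view shows a white stand right of the plate at (328,195), another left at (148,206), red look-alikes at (367,186) and (400,184), a brown one at (411,268), and the hot plate at about (244,180). Both white stands are candidates for the larger vial, so I'll enlarge them and the plate.

Run:
```python
import cv2, numpy as np
s=cv2.imread('pics/scene0.png');t=cv2.imread('pics/top0.png')
def c(im,u,v,h,k): 
    return cv2.resize(im[v-h:v+h,u-h:u+h],(k,k),interpolation=cv2.INTER_CUBIC)
a=np.hstack([c(t,328,195,20,260),c(t,148,206,20,260),c(t,328,236,20,260)])
b=np.hstack([c(s,280,198,20,260),c(s,228,318,20,260),c(t,244,186,48,260)])
cv2.imwrite('pics/crop.png',np.vstack([a,b]))
```

```text
(no output)
```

View pics/crop.png

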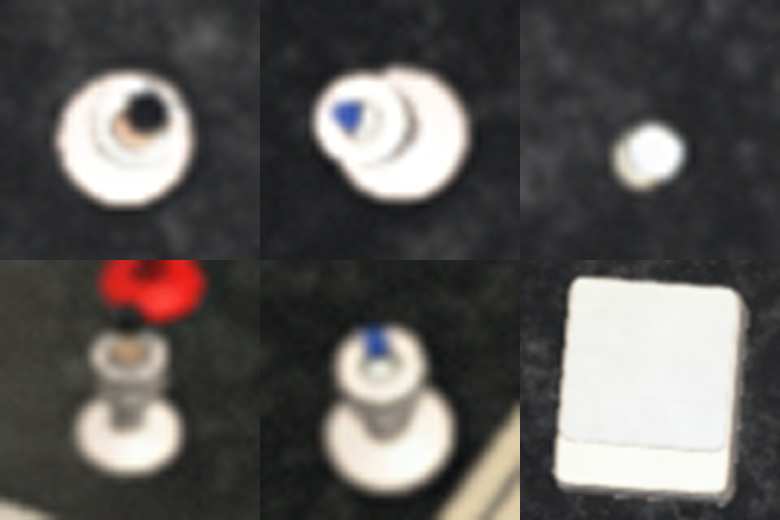

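Top crops: the right stand (328,195) holds the black-capped, wide vial, so it is the target. The left stand (148,206) has a narrow blue-capped vial, so it's the small bystander. The vials on bare worktop are at (328,240) and (165,251). Next I'll measure the positions.

```bash
cat > h.py <<'E'
import numpy as np
def ray(n,u,v,z):
    d=np.load(f'pics/{n}0.npz');r=d['T'][:3,:3]@np.linalg.inv(d['m'])@[u,v,1];o=d['T'][:3,3]
    return o+r*(z-o[2])/r[2]
E
python3 - <<'E'
from h import *
from station import sense
from scipy.spatial.transform import Rotation as R
f=lambda *a:np.round(ray(*a),4)
print('foot top',f('top',327.4,196.2,.004),'foot scene',f('scene',279.8,204.6,.004))
print('cap top',f('top',330.6,192.1,.091),'cap scene',f('scene',279.5,186.6,.091))
print('rim top',f('top',308+132/6.5,175+128/6.5,.062),'scene',f('scene',260+129/6.5,178+92/6.5,.062))
c=[f('top',196+x/2.708,138+y/2.708,.1) for x,y in((50,18),(221,30),(207,190),(38,178))]
print(c,np.mean(c,0),[np.linalg.norm(c[i]-c[i-1]) for i in range(4)], 'yaw',c[0]-c[3])
s=sense();w=s['ee_rot'];print(R.from_quat([w[1],w[2],w[3],w[0]]).as_matrix().round(3))
print(np.load('pics/top0.npz')['T'][:3,3],np.load('pics/scene0.npz')['T'][:3,3])
E
```

```text
foot top [ 0.4524 -0.2151  0.004 ] foot scene [ 0.4515 -0.2117  0.004 ]
cap top [ 0.4528 -0.2144  0.091 ] cap scene [ 0.4532 -0.2114  0.091 ]
rim top [ 0.4498 -0.2116  0.062 ] scene [ 0.4528 -0.2142  0.062 ]
[array([0.5769, 0.0679, 0.1   ]), array([ 0.5616, -0.0871,  0.1   ]), array([ 0.4162, -0.0707,  0.1   ]), array([0.4311, 0.0811, 0.1   ])] [ 0.49645 -0.0022   0.1    ] [np.float64(0.14639631142894274), np.float64(0.15575329852044867), np.float64(0.14632197374283876), np.float64(0.15252950534240908)] yaw [ 0.1458 -0.0132  0.    ]
[[-0.944  0.33  -0.   ]
 [ 0.33   0.944  0.   ]
 [ 0.    -0.    -1.   ]]
[ 0.30927009 -0.0815252   1.305128  ] [0.06949203 0.88809968 1.34022791]
```

jog_arm(steps="-0.279 -0.21 -0.03 0 0 0.4 1;-0.279 -0.21 -0.03 0 0 0.4 1;-0.279 -0.21 -0.03 0 0 0.4 1;-0.279 -0.21 -0.03 0 0 0.4 1;-0.279 -0.21 -0.03 0 0 0.4 1;-0.279 -0.21 -0.03 0 0 0.4 1;-0.279 -0.21 -0.03 0 0 0.4 1;-0.279 -0.21 -0.03 0 0 0.4 1;-0.472 -0.46 -0.03 0 0 0.9 1;-0.472 -0.46 -0.03 0 0 0.9 1;-0.472 -0.46 -0.03 0 0 0.9 1;-0.472 -0.46 -0.03 0 0 0.9 1;-0.472 -0.46 -0.03 0 0 0.9 1;-0.472 -0.46 -0.03 0 0 0.9 1;-0.472 -0.46 -0.03 0 0 0.9 1;-0.472 -0.46 -0.03 0 0 0.9 1;-0.498 -0.677 0.03 0 0 1.235 1;-0.498 -0.677 0.03 0 0 1.235 1;-0.498 -0.677 0.03 0 0 1.235 1;-0.498 -0.677 0.03 0 0 1.235 1", grip_force=20)

```text
time: 2.5
tool_pos: [0.4584, -0.1881, 0.208]
ee_rot: [0.0, 0.707, 0.707, 0.001]
wrist_force: [1.1, -0.6, -0.2]
opening: 0.0853
grip_force: 0.0
```

jog_arm(steps="0 0 0 0 0 0 1;0 0 0 0 0 0 1;0 0 0 0 0 0 1")

```text
time: 2.8
tool_pos: [0.4594, -0.1861, 0.2085]
ee_rot: [-0.0, 0.706, 0.708, 0.0]
wrist_force: [0.9, 0.6, -0.2]
opening: 0.0851
grip_force: 0.0
```

Run:
```python
from station import *
import cv2
s=sense();print(s['time'],s['tool_pos'],s['ee_rot'],s['q'])
p=camera('scene');q=camera('top')
c=lambda im,u,v,h:cv2.resize(im[v-h:v+h,u-h:u+h],(400,400),interpolation=cv2.INTER_CUBIC)
cv2.imwrite('pics/c1.png',cv2.hconcat([c(p['color'],280,190,40),c(q['color'],328,195,40)])[:,:,::-1])
```

```text
2.8 [ 0.45937485 -0.18606782  0.20848294] [-9.30881045e-05  7.06101307e-01  7.08110743e-01  3.34219361e-04] [-0.40548176  0.04609878  0.72847791  1.85933818 -0.03307502  1.24787893
  0.33580515]
```

View pics/c1.png

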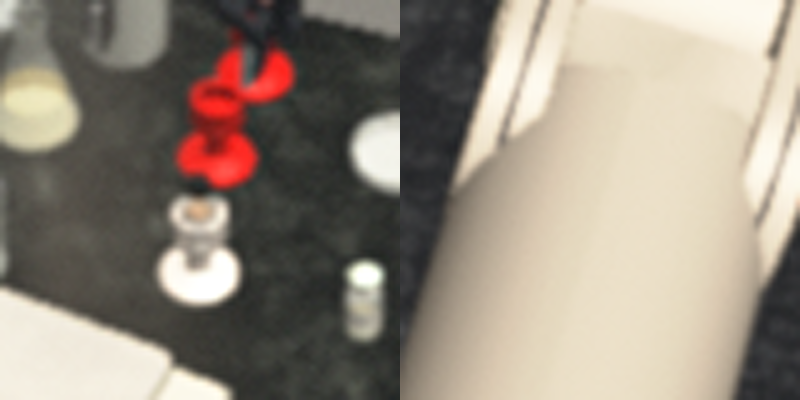

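Scene crop: the target stand is undisturbed and upright at the left-centre, and the top view is blocked by the arm. I'll align, then descend.

jog_arm(steps="-0.014 -0.0035 0 0 0 0 1;-0.0275 -0.0068 0 0 0 0 1;-0.0275 -0.0068 0.02 0 0 0 1;-0.0275 -0.0068 0.04 0 0 0 1;-0.0275 -0.0068 0.06 0 0 0 1;-0.0275 -0.0068 0.08 0 0 0 1;-0.0275 -0.0068 0.1 0 0 0 1;-0.0275 -0.0068 0.115 0 0 0 1;-0.0275 -0.0068 0.13 0 0 0 1;-0.0275 -0.0068 0.138 0 0 0 1;-0.0275 -0.0068 0.142 0 0 0 1;-0.0275 -0.0068 0.142 0 0 0 1;-0.0275 -0.0068 0.142 0 0 0 0.45;-0.0275 -0.0068 0.142 0 0 0 0.45;-0.0275 -0.0068 0.142 0 0 0 0.45;-0.0275 -0.0068 0.142 0 0 0 0.45")

```text
time: 4.5
tool_pos: [0.4519, -0.2156, 0.0666]
ee_rot: [0.0, 0.707, 0.707, 0.0]
wrist_force: [-0.1, 0.3, -0.2]
opening: 0.0385
grip_force: 0.0
```

Run:
```python
from station import *
import cv2
s=sense();print(s['time'],s['tool_pos'],s['opening'],s['grip_force'],s['wrist_force'])
p=camera('scene')
c=lambda im,u,v,h:cv2.resize(im[v-h:v+h,u-h:u+h],(560,560),interpolation=cv2.INTER_CUBIC)
cv2.imwrite('pics/c2.png',c(p['color'],280,190,28)[:,:,::-1])
```

```text
4.5 [ 0.45190411 -0.215617    0.06657903] 0.03849750097868047 0.0 [-0.07976505  0.31662832 -0.24021473]
```

View pics/c2.png

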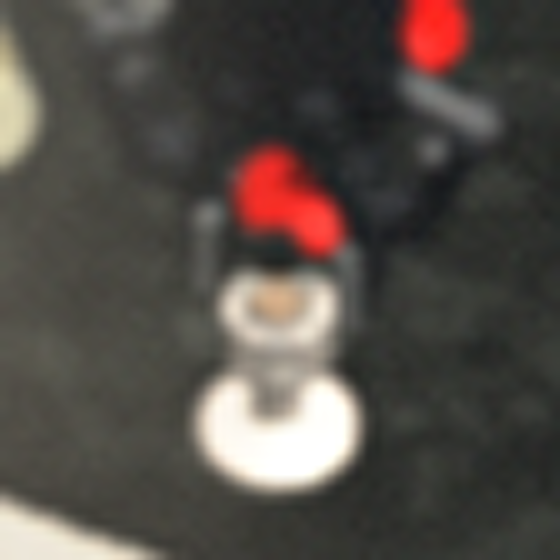

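Crop: the pads straddle the cap just above the rim, left pad at 210 and right at 350, with the stand's axis near 278. That's centred to about 1 mm; I'll shift 1 mm and close gradually.

jog_arm(steps="0 0.001 0 0 0 0 0.4;0 0.001 0 0 0 0 0.36;0 0.001 0 0 0 0 0.34;0 0.001 0 0 0 0 0.32;0 0.001 0 0 0 0 0.3;0 0.001 0 0 0 0 0.29;0 0.001 0 0 0 0 0.28;0 0.001 0 0 0 0 0.27;0 0.001 0 0 0 0 0.26;0 0.001 0 0 0 0 0.25;0 0.001 0 0 0 0 0.23;0 0.001 0 0 0 0 0.2;0 0.001 0 0 0 0 0.15;0 0.001 0 0 0 0 0.15;0 0.001 0 0 0 0 0.15", grip_force=20)

```text
time: 6.05
tool_pos: [0.4529, -0.2156, 0.0664]
ee_rot: [0.0, 0.707, 0.707, 0.0]
wrist_force: [0.9, 0.3, 1.2]
opening: 0.0208
grip_force: 19.6
```

Run:
```python
from station import *
import cv2
s=sense();print(s['time'],s['tool_pos'],s['opening'],s['grip_force'],s['wrist_force'])
p=camera('scene')
c=lambda im,u,v,h:cv2.resize(im[v-h:v+h,u-h:u+h],(560,560),interpolation=cv2.INTER_CUBIC)
cv2.imwrite('pics/c3.png',c(p['color'],280,190,28)[:,:,::-1])
```

```text
6.05 [ 0.45291629 -0.21558273  0.0664176 ] 0.020785535994761566 19.617271852112026 [0.92007315 0.2610012  1.2322757 ]
```

View pics/c3.png

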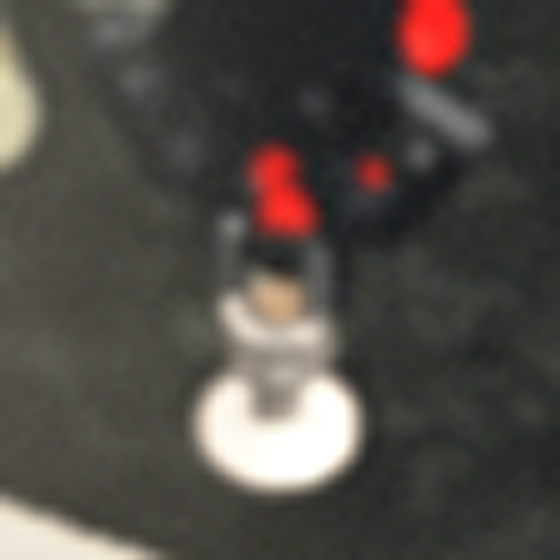

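Gripped: the pads are on the vial and the stand is unmoved and upright. I'll lift straight up.

jog_arm(steps="0 0 0 0 0 0 0.1;0 0 -0.001 0 0 0 0.1;0 0 -0.003 0 0 0 0.1;0 0 -0.006 0 0 0 0.1;0 0 -0.009 0 0 0 0.1;0 0 -0.012 0 0 0 0.1;0 0 -0.015 0 0 0 0.1;0 0 -0.018 0 0 0 0.1;0 0 -0.021 0 0 0 0.1;0 0 -0.024 0 0 0 0.1;0 0 -0.028 0 0 0 0.1;0 0 -0.033 0 0 0 0.1;0 0 -0.04 0 0 0 0.1;0 0 -0.05 0 0 0 0.1;0 0 -0.065 0 0 0 0.1;0 0 -0.08 0 0 0 0.1;0 0 -0.095 0 0 0 0.1;0 0 -0.11 0 0 0 0.1;0 0 -0.12 0 0 0 0.1;0 0 -0.12 0 0 0 0.1", grip_force=28)

```text
time: 8.1
tool_pos: [0.4535, -0.2159, 0.1878]
ee_rot: [0.001, 0.707, 0.707, 0.001]
wrist_force: [0.5, -0.5, -1.0]
opening: 0.0202
grip_force: 27.4
```

Run:
```python
from station import *
import cv2
s=sense();print(s['time'],s['tool_pos'],s['opening'],s['grip_force'],s['wrist_force'])
p=camera('scene')
im=p['color'][125:225,220:340]
cv2.imwrite('pics/c4.png',cv2.resize(im,(720,600),interpolation=cv2.INTER_CUBIC)[:,:,::-1])
```

```text
8.1 [ 0.45348969 -0.21585662  0.18781088] 0.02017852027031633 27.385146394371986 [ 0.48790022 -0.48825482 -0.974947  ]
```

View pics/c4.png

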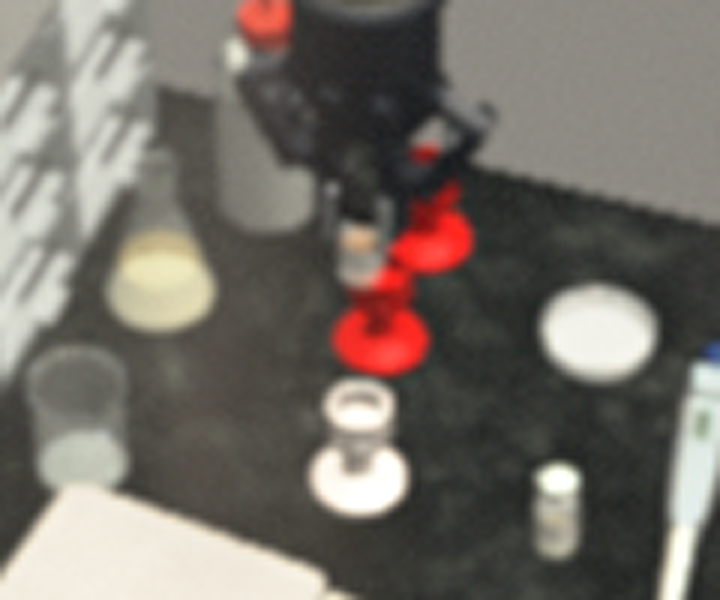

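Crop: the vial hangs upright in the pads at (360,250), and the empty white stand stands upright at (360,450). I'll carry it to the plate.

jog_arm(steps="0.01 0.002 0 0 0 0 0.1;0.03 0.006 0 0 0 0 0.1;0.055 0.011 0 0 0 0 0.1;0.08 0.016 0 0 0 0 0.1;0.105 0.021 0 0 0 0 0.1;0.13 0.026 0 0 0 0 0.1;0.155 0.031 0 0 0 0 0.1;0.18 0.036 0 0 0 0 0.1;0.2 0.04 0 0 0 0 0.1;0.21 0.042 0 0 0 0 0.1;0.213 0.043 0 0 0 0 0.1;0.213 0.043 0.008 0 0 0 0.1;0.213 0.043 0.018 0 0 0 0.1;0.213 0.043 0.028 0 0 0 0.1;0.213 0.043 0.038 0 0 0 0.1;0.213 0.043 0.046 0 0 0 0.1;0.213 0.043 0.05 0 0 0 0.1;0.213 0.043 0.05 0 0 0 0.1;0.213 0.043 0.05 0 0 0 0.1")

```text
time: 10.05
tool_pos: [0.4959, -0.0026, 0.1365]
ee_rot: [0.0, 0.707, 0.707, 0.0]
wrist_force: [-0.3, -0.4, 0.1]
opening: 0.0202
grip_force: 27.4
```

Run:
```python
from station import *
import cv2
s=sense();print(s['time'],s['tool_pos'],s['opening'],s['grip_force'],s['wrist_force'])
p=camera('scene')
im=p['color'][185:285,190:310]
cv2.imwrite('pics/c5.png',cv2.resize(im,(720,600),interpolation=cv2.INTER_CUBIC)[:,:,::-1])
```

```text
10.05 [ 0.49593185 -0.00260979  0.13653303] 0.02019974911649358 27.386558123398572 [-0.33948324 -0.36882452  0.13596784]
```

View pics/c5.png

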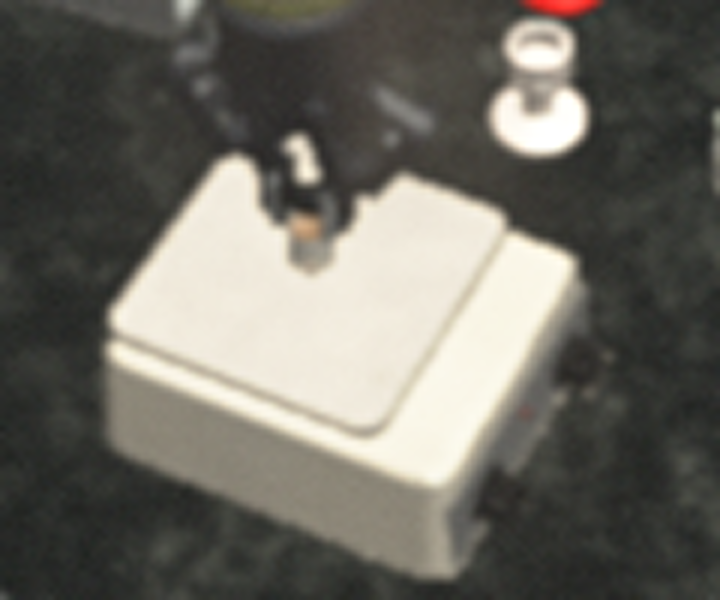

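Crop: the vial is over the plate, its base at (310,268) near the plate's centre of about (306,278). I'll lower it slowly, watching the force.

jog_arm(steps="0 0 0.002 0 0 0 0.1;0 0 0.004 0 0 0 0.1;0 0 0.006 0 0 0 0.1;0 0 0.007 0 0 0 0.1;0 0 0.008 0 0 0 0.1;0 0 0.0085 0 0 0 0.1;0 0 0.009 0 0 0 0.1;0 0 0.009 0 0 0 0.1")

```text
time: 10.9
tool_pos: [0.4958, -0.0026, 0.1273]
ee_rot: [-0.0, 0.707, 0.707, -0.0]
wrist_force: [-0.4, -0.8, -0.8]
opening: 0.0203
grip_force: 27.4
```

jog_arm(steps="0 0 0.0005 0 0 0 0.1;0 0 0.001 0 0 0 0.1;0 0 0.001 0 0 0 0.1;0 0 0.001 0 0 0 0.1")

```text
time: 11.3
tool_pos: [0.4959, -0.0026, 0.1264]
ee_rot: [0.0, 0.707, 0.707, 0.0]
wrist_force: [-0.7, -0.0, 1.8]
opening: 0.0203
grip_force: 27.5
```

jog_arm(steps="0 0 0.0005 0 0 0 0.1;0 0 0.001 0 0 0 0.1;0 0 0.001 0 0 0 0.1;0 0 0.001 0 0 0 0.1")

```text
time: 11.7
tool_pos: [0.4961, -0.0026, 0.1262]
ee_rot: [0.0, 0.707, 0.707, 0.0]
wrist_force: [-1.9, -0.1, 10.2]
opening: 0.02
grip_force: 28.2
```

Contact came at the predicted height. I'll relieve the press by 0.7 mm and open slowly.

jog_arm(steps="0 0 -0.0004 0 0 0 0.1;0 0 -0.0007 0 0 0 0.1;0 0 -0.0007 0 0 0 0.15;0 0 -0.0007 0 0 0 0.2;0 0 -0.0007 0 0 0 0.23;0 0 -0.0007 0 0 0 0.25;0 0 -0.0007 0 0 0 0.27;0 0 -0.0007 0 0 0 0.29;0 0 -0.0007 0 0 0 0.31;0 0 -0.0007 0 0 0 0.34;0 0 -0.0007 0 0 0 0.38;0 0 -0.0007 0 0 0 0.43;0 0 -0.0007 0 0 0 0.5;0 0 -0.0007 0 0 0 0.6;0 0 -0.0007 0 0 0 0.6", grip_force=20)

```text
time: 13.2
tool_pos: [0.4958, -0.0026, 0.1261]
ee_rot: [-0.0, 0.707, 0.707, 0.0]
wrist_force: [0.7, -0.0, -0.2]
opening: 0.0515
grip_force: 0.0
```

jog_arm(steps="0 0 -0.005 0 0 0 0.6;0 0 -0.015 0 0 0 0.6;0 0 -0.03 0 0 0 0.6;0 0 -0.045 0 0 0 0.6;0 0 -0.065 0 0 0 0.6;0 0 -0.09 0 0 0 0.6;0 0 -0.12 0 0 0 0.6;0 0 -0.14 0 0 0 0.6;0 0 -0.15 0 0 0 0.6;0 0 -0.15 0 0 0 0.6;0 0 -0.15 0 0 0 0.6;0 0 -0.15 0 0 0 0.6")

```text
time: 14.4
tool_pos: [0.4952, -0.0026, 0.2749]
ee_rot: [-0.0, 0.707, 0.707, -0.001]
wrist_force: [-0.2, -0.8, 0.1]
opening: 0.0513
grip_force: 0.0
```

Run:
```python
from station import *
import cv2
from h import ray
s=sense();print(s['time'],s['tool_pos'],s['opening'],s['grip_force'],s['wrist_force'])
p=camera('scene')
im=p['color'][185:285,190:310]
cv2.imwrite('pics/c6.png',cv2.resize(im,(720,600),interpolation=cv2.INTER_CUBIC)[:,:,::-1])
```

```text
14.4 [ 0.49522909 -0.00260384  0.27494068] 0.05133891604709994 0.0 [-0.19237183 -0.75407749  0.11541166]
```

View pics/c6.png

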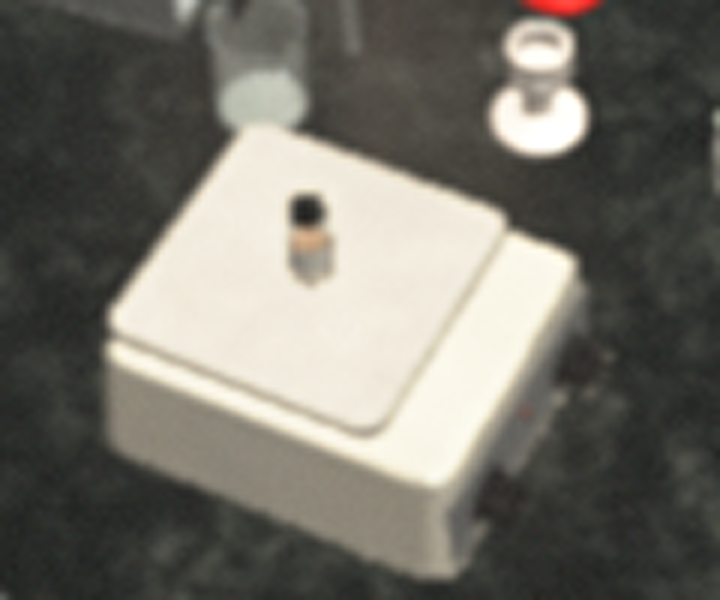

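The vial stands upright at (310,280), in the middle of the plate top, and its stand is upright at (540,90). The arm is clear, so I'll hand in.

```bash
python3 -c "
from station import *
print(hand_in())"
```

```text
the job is handed in; nothing more can be done
None
```

The larger vial stands upright and released in the middle of the hot plate's top; its stand was still upright in place in the last picture, the arm never went near the small stand, and I handed the job in (no verdict came back).

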